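# Let off the ratchet winder of the lathe's belt tensioner

## Task

The lathe belt is to be changed, so let the tension off its ratchet winder: throw the red selector lever fully over to release, wind the crank forward a little so that the brass pawl springs off the ratchet wheel, then ease the crank slowly back and press it fully home into its parking catch, which you will feel. Never let the drum run back on its own, never lean hard on the mechanism at a stop, and leave the pawl off and the things lying around alone.

Things in the scene. Friction and masses are not known exactly. Their poses are not given: they have to be found in the camera images.
- winder: green cast base of the winder, fixed to the bench: a plate 200 x 220 x 14 mm (its middle 35 mm to -y of the origin) with a round pedestal that carries a toothed steel wheel, a dark drum and a crank that turn together about a vertical axis. Origin on that axis, at bench height; z up. Stands in varying places and yaws.
- axis (a point): point on the drum's vertical axis, 135 mm above the bench
- grip (a point): middle of the upright black crank grip (24 mm diameter, 112 to 167 mm above the bench; this point 142 mm up), 90 mm from the drum axis. It spins freely on its pin, so it may be pinched from above and carried round without turning the gripper, or just pushed. Beneath it is the flat green crank bar, top 110 mm above the bench
- drum (a joint): angle of drum, wheel and crank, rad; grows anticlockwise seen from above (winding forward), hard stop at 2.6. At 0 the crank points 15 degrees anticlockwise of the winder's x. A spring turns it back: 3 N at the grip at 0 rad, 9 N at 1.6. Starts caught by the pawl at about 1.55. Easing back means slower than about 1.5 rad/s (130 mm/s at the grip)
- selector (a joint): angle of the red selector lever about the pawl's pivot, rad: 0 = pawl sprung against the wheel, 0.8 = release (hard stop); grows clockwise from above, stays where left; 2 to 4 N at its post move it. At release it springs the pawl outward, but the loaded tooth traps it until the crank is wound 0.05 to 0.2 rad forward; then the pawl stays clear and only the hand holds the drum
- post (a point): upright red post (12 mm diameter, 82 to 112 mm above the bench, this point 100 mm up) at the end of the selector lever, 55 mm from its pivot; the lever's bar lies below. In the winder's frame: pivot at (-8, -76) mm, post starts at (15, -126) and ends at (-28, -127) mm
- pawl_tip (a point): tip of the brass pawl, 66 mm above the bench, beside the wheel: 47 mm from the drum axis when it is in the teeth (tooth tips at 52 mm, roots at 43 mm), more than 60 mm when it has sprung off
- collar: loose brass ring 36 mm across, 14 mm high, lying on the base plate; origin underneath. Bystander
- spanner: loose steel spanner 170 mm long, lying behind the winder. Bystander
- screwdriver: loose screwdriver 190 mm long. Bystander
- brush: loose brush 200 mm long. Bystander
- oil: amber oil bottle 130 mm tall. Bystander
- bowl: turned wooden bowl 130 mm across, 50 mm high. Bystander
- mug: blue mug 90 mm tall. Bystander
- spindle: turned dark wooden spindle 125 mm tall, standing. Bystander
- mount_x (a joint): sideways give of the winder's head (all but its plate) on its rubber foot along the winder's x axis, m; 0 unloaded; 1 mm for every 16 N of net push on anything it carries. More than 1.5 mm (24 N) tears the rubber; squeezing the grip between two fingers is no push
- mount_y (a joint): sideways give of the winder's head (all but its plate) on its rubber foot along the winder's y axis, m; 0 unloaded; 1 mm for every 16 N of net push on anything it carries. More than 1.5 mm (24 N) tears the rubber; squeezing the grip between two fingers is no push
- catch (a joint): how far the unseen parking catch is pushed in, rad: 0 to 0.15 (home, hard stop). Coming back, the drum meets it somewhere between 0.6 and 0 rad (differs each time), felt as the spring's load leaving the hand. Pressing the crank on in the unwinding direction with 5 to 8 N slides it in over 13 mm at the grip; at home the push rises steeply. It stays where left

How it is judged:
By the outcome, as a careful person would: the job done as asked, in the order asked, and still so for the second after the job is handed in, with the robot touching nothing.
It also fails if it takes over 72 s, if anything falls off the work surface, if the arm or the gripper's body presses on something with over 40 N, if the wrist force passes 120 N, or if a joint passes its speed limit or range.

## Robot

A 6-joint arm with a two-finger parallel gripper is mounted at the origin on the work surface. World frame = base frame: x ahead of the robot, y to its left, z up, the work surface at z = 0. Lengths are in mm, angles in rad, forces in N, time in s.
With the tool pointing down it reaches from about 300 to 775 mm from the base axis. Payload 14.6 kg.
Tool frame: the origin (TCP) lies on the front face of the gripper's body, between the roots of the fingers; the fingertips stand 97 mm ahead of it and the grasp point (between the pads) lies 78 mm ahead of it; z points along the fingers, y is the line along which they close (so a half turn about z gives the same grasp; the last joint's range is limited). The gripper opens to 94 mm and grips with 3 to 60 N. Pads are 16 mm wide; open, the fingers measure 119 mm over their backs; the gripper's body (75 mm by 177 mm) begins 78 mm behind the grasp point.
Start: joints at [-1.253, 0.3, 1.521, -0, 1.321, -0.067], TCP at [206.448, -509.774, 302.646] pointing down, gripper open.
Joint ranges: [-3.03, 3.03], [-0.79, 2.21], [0.23, 2.52], [-1.04, 4.18], [0, 3.07], [-2.55, 2.55]. Speed limits (rad/s): [2.22, 2.22, 2.57, 3.14, 3.14, 3.14].

## Interface

Orientations are given as [roll, pitch, yaw] about the fixed x, y, z axes, in that order (R = Rz(yaw) Ry(pitch) Rx(roll)).
In Python, from cell import * gives the robot as it stands.
- The arm moves only by the tool carry_out, never from a script. Its arguments are lists of equal length, an entry for each row: "slide": the shift along the world's x, y, z scaled (see below), a list of three; "dr": the turn, a rotation vector about the world's x, y, z scaled (see below), a list of three; "gripper": the opening in per cent of the stroke, from 0 (shut) to 100 (fully open). A call has 1 to 10 rows; each row is the pose to reach, as a shift and turn from the pose commanded when the call began, turning the shorter way round; what a row does not reach only later rows make up. The controller multiplies each number of a shift by 0.25 m and each number of a turn by 360 degrees. A row lasts 1/12 s, in which the tool goes at most 41.7 mm and 7.16 degrees, less where a joint would pass 70% of its speed; a pose out of reach is approached as far as the arm can. A call with a number of a shift or a turn outside -1 to 1 is refused whole. A call with a gripper value outside its range is refused whole. The fingers move at their own pace and stop on an object; "newtons" is the grip in N (left out, the last holds). Time passes only in rows, so rows that repeat a pose let the fingers close. It gives the time, the measured TCP pose, the force, the opening and the grip force at its end, in the units of the state.
- read_state(): the state, without advancing time (a new reading comes with each control period).
- camera(name): name is "side" or "top"; returns the picture (400x640x3 uint8, red, green, blue); there is no depth.
- camera_model(name): a dict with "vfov" (degrees; the focal length in pixels is half the picture's height over the tangent of half this angle, whatever the lens; pixels are square), "cx", "cy" (the principal point, pixels), "R" (3x3) and "t" (3): a world point X has camera coordinates R X + t. Camera axes: x right, y down, z forward; pixel columns grow to the right and rows downward; lengths in mm; the calibration is good to about 2 mm. A picture is of the moment at which its call begins. camera_model takes no time and is no camera call.
- sign_off(): hands the job in; it is judged then, once.
The state is a dict: "clock": time; "joints": joint angles; "qd": joint speeds; "effort": joint torques, N m; "eef_pos": TCP position; "eef_rot": TCP orientation; "wrist_force": force on the tool from outside, world axes, zero at the start; "moment": the same for the moment, N m; "finger_gap": finger opening in mm; "finger_force": force on a finger pad.
Only numpy, scipy, OpenCV 4.12 (cv2) and the standard library are available. Lean on these libraries where they do the work, as an engineer would, in place of code of your own. Each camera call takes 0.05 s, during which the arm holds its last target. There are 200 camera calls.

## Working session

There is one attempt and no reset: what is moved stays moved. The work goes in short steps, Python scripts to look and compute and a tool call to move; the robot and the scene stay as the last step left them, time stands still between calls to the robot, and variables do not carry over. Pictures are saved under pics/ and viewed, at most 10 in all, crops included, and the job is handed in when it is done.

Besides the shell and the picture viewer there is one more tool, called after ">>>" as name(argument=value, ...), one argument or row to a line, values as JSON. carry_out: Moves the arm, as the interface text tells. Its arguments: {"type":"object","properties":{"slide":{"type":"array","items":{"type":"array","items":{"type":"number","minimum":-1,"maximum":1}}},"dr":{"type":"array","items":{"type":"array","items":{"type":"number","minimum":-1,"maximum":1}}},"gripper":{"type":"array","items":{"type":"number"}},"newtons":{"type":"number"}},"required":["slide","dr","gripper"]}

```bash
mkdir -p pics; cat > h.py <<'E'
from cell import *
import numpy as np, cv2
def save(n,f): cv2.imwrite(f'pics/{f}.png',cv2.cvtColor(camera(n),cv2.COLOR_RGB2BGR))
def ray(n,u,v):
    m=camera_model(n);R=np.array(m['R']);t=np.array(m['t'])
    f=200/np.tan(np.radians(m['vfov'])/2)
    return -R.T@t, R.T@np.array([(u-m['cx'])/f,(v-m['cy'])/f,1])
def onz(n,u,v,z):
    c,d=ray(n,u,v); return c+d*(z-c[2])/d[2]
def proj(n,X):
    m=camera_model(n);p=np.array(m['R'])@np.array(X)+np.array(m['t'])
    f=200/np.tan(np.radians(m['vfov'])/2); return f*p[0]/p[2]+m['cx'],f*p[1]/p[2]+m['cy']
E
python3 - <<'E'
from h import *
save('top','t0');save('side','s0')
for n in('top','side'):print(camera_model(n), ray(n,320,200)[0])
print(read_state())
E
```

```text
{'vfov': 48.81644387473591, 'cx': 315.30590512722455, 'cy': 202.66965095324258, 'R': array([[ 0.01924188, -0.99966278, -0.01743767],
       [-0.99730636, -0.01795599, -0.07111685],
       [ 0.07077976,  0.01875912, -0.99731556]]), 't': array([-9.81117177e-01,  5.87904515e+02,  1.65787256e+03])} [ 468.99597497  -21.52460368 1695.21490382]
{'vfov': 57.71420782951055, 'cx': 317.21283542389045, 'cy': 197.86367819292516, 'R': array([[-9.95765450e-01, -9.19291629e-02,  4.43877028e-04],
       [-5.36647398e-02,  5.77356015e-01, -8.14727027e-01],
       [ 7.46408984e-02, -8.11300845e-01, -5.79844527e-01]]), 't': array([ 568.75957256,  123.37474511, 1073.80234087])} [492.82243399 852.23118667 722.90269012]
{'clock': 0.1, 'joints': array([-1.25258050e+00,  3.00402504e-01,  1.52149699e+00, -4.01120447e-05,
        1.32069480e+00, -6.66189704e-02]), 'qd': array([ 1.92771447e-05, -5.94379010e-04, -1.65531587e-03,  9.98751383e-05,
       -6.34851138e-04,  3.89457133e-04]), 'effort': array([ 1.44274949e-03, -5.32648516e+01, -3.53283012e+01,  7.10045197e-02,
        2.35166081e-02, -4.26889824e-05]), 'eef_pos': array([ 206.41433847, -509.65839608,  302.15947744]), 'eef_rot': array([-3.14059064e+00, -2.79112540e-05,  3.84844733e-01]), 'wrist_force': array([-0.29007755, -0.09256759,  0.0583333 ]), 'moment': array([0.03542696, 0.07364676, 0.02250943]), 'finger_force': 0.0, 'finger_gap': 93.6678008491292}
```

View pics/t0.png

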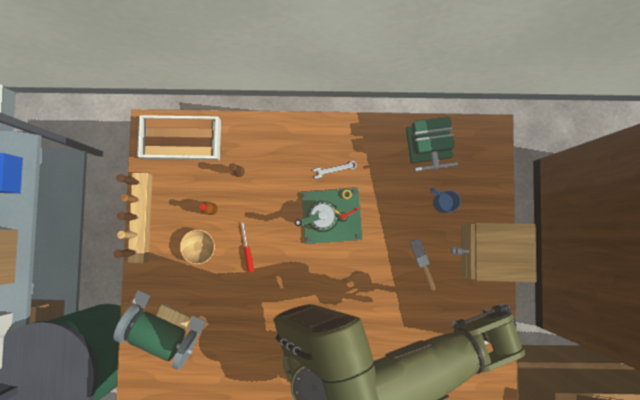

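View pics/s0.png

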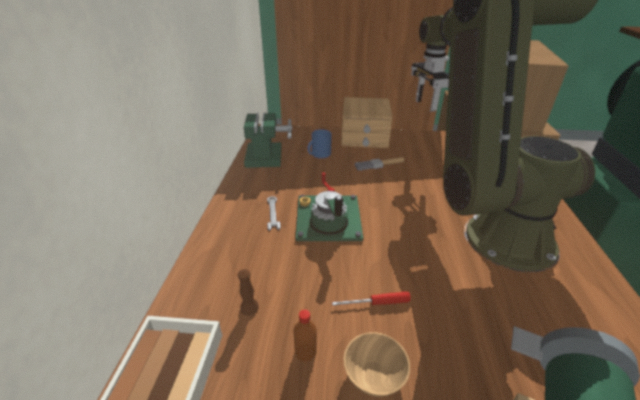

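The top view shows the winder plate around (331,215), grip near (298,222) and red lever near (352,212). The side view shows the same, with the grip near (338,205) and the post near (323,178). I'll zoom in on both.

```bash
python3 - <<'E'
from h import *
a=cv2.imread('pics/t0.png')[175:255,285:375];b=cv2.imread('pics/s0.png')[165:250,285:375]
z=lambda i:cv2.resize(i,(400,400*i.shape[0]//i.shape[1]),interpolation=cv2.INTER_CUBIC)
a=z(a);b=z(b);h=min(len(a),len(b));cv2.imwrite('pics/z0.png',np.hstack([a[:h],b[:h]]))
for n,f in(('top','t0'),('side','s0')):
    i=cv2.imread(f'pics/{f}.png');hsv=cv2.cvtColor(i,cv2.COLOR_BGR2HSV)
    roi=np.zeros(i.shape[:2],np.uint8);roi[165:250,285:375]=255
    red=cv2.inRange(hsv,(0,150,90),(6,255,255))|cv2.inRange(hsv,(172,150,90),(180,255,255));red&=roi
    v,u=np.nonzero(red);print(n,'red',sorted(zip(u.tolist(),v.tolist())))
    g=cv2.inRange(hsv,(50,60,40),(95,255,200))&roi
    cs,_=cv2.findContours(g,0,1);c=max(cs,key=cv2.contourArea)
    box=cv2.boxPoints(cv2.minAreaRect(c));print('green',box.tolist())
    if n=='top':
        for zz in(14,):print([onz(n,u,v,zz).round(0).tolist() for u,v in box])
E
```

```text
top red [(341, 215), (341, 216), (341, 217), (342, 214), (342, 215), (342, 216), (342, 217), (342, 218), (343, 213), (343, 214), (343, 215), (343, 216), (343, 217), (343, 218), (344, 214), (344, 215), (344, 216), (344, 217), (344, 218), (345, 214), (345, 215), (345, 216), (345, 217), (346, 213), (346, 214), (346, 215), (346, 216), (347, 213), (347, 214), (348, 212), (348, 213), (348, 214), (349, 212), (349, 213), (350, 211), (350, 212), (350, 213), (351, 211), (351, 212), (352, 210), (352, 211), (352, 212), (353, 210), (353, 211), (354, 209), (354, 210), (355, 209), (355, 210), (356, 208), (356, 209), (357, 207), (357, 208), (357, 209), (358, 208)]
green [[301.156005859375, 216.57318115234375], [358.99993896484375, 210.0], [362.2279052734375, 238.40591430664062], [304.38397216796875, 244.97909545898438]]
[[534.0, 63.0, 14.0], [563.0, -157.0, 14.0], [456.0, -171.0, 14.0], [426.0, 49.0, 14.0]]
side red [(322, 173), (322, 174), (322, 175), (322, 177), (322, 178), (322, 179), (322, 180), (322, 181), (323, 172), (323, 173), (323, 174), (323, 175), (323, 176), (323, 177), (323, 178), (323, 179), (323, 180), (323, 181), (323, 182), (323, 183), (324, 172), (324, 173), (324, 174), (324, 175), (324, 176), (324, 177), (324, 178), (324, 179), (324, 180), (324, 181), (324, 182), (324, 183), (324, 184), (325, 174), (325, 180), (325, 181), (325, 182), (325, 183), (325, 184), (325, 185), (326, 182), (326, 183), (326, 184), (326, 185), (326, 186), (327, 183), (327, 184), (327, 185), (327, 186), (327, 187), (328, 184), (328, 185), (328, 186), (328, 187), (328, 188), (329, 185), (329, 186), (329, 187), (329, 188), (329, 189), (330, 186), (330, 187), (330, 188), (330, 189), (331, 187), (331, 188), (331, 189), (332, 188), (332, 189), (333, 188), (333, 189)]
green [[342.867431640625, 237.77410888671875], [344.00469970703125, 196.83346557617188], [360.88055419921875, 197.30224609375], [359.7432861328125, 238.24288940429688]]
```

View pics/z0.png

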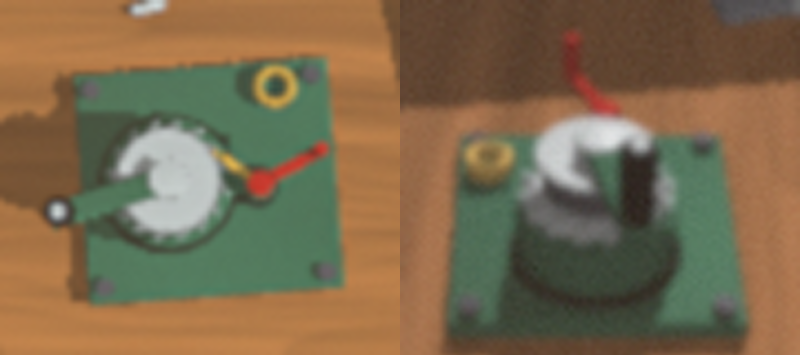

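The zoom shows the plate corners at zoom pixels (72,75), (326,58), (343,287), (90,304). The grip top is at (58,211), the post top at (322,149) and the pivot at (261,184). The pawl is on the wheel.

```bash
python3 - <<'E'
from h import *
t=lambda x,y:(285+x/4.444,175+y/4.444); s=lambda x,y:(285+(x-400)/4.444,165+y/4.444)
C=np.array([onz('top',*t(*p),14)[:2] for p in((72,75),(326,58),(343,287),(90,304))])
print(C.round(1).tolist()); ex=(C[0]-C[3])+(C[1]-C[2]); ey=(C[0]-C[1])+(C[3]-C[2])
yx=np.arctan2(ex[1],ex[0]);yy=np.arctan2(-ey[0],ey[1]);yaw=(yx+yy)/2
print(np.linalg.norm(ex)/2,np.linalg.norm(ey)/2,yx,yy)
R=np.array([[np.cos(yaw),-np.sin(yaw)],[np.sin(yaw),np.cos(yaw)]])
O=C.mean(0)-R@[0,-35];print('O',O,'yaw',yaw)
W=lambda x,y:O+R@[x,y]
a=1.55+np.radians(15)
for n,p in(('pivot',(-8,-76)),('post',(15,-126)),('postend',(-28,-127)),('grip',(90*np.cos(a),90*np.sin(a)))):print(n,W(*p).round(1))
print('top: post',onz('top',*t(322,149),112),'grip',onz('top',*t(58,211),167),'pivot',onz('top',*t(261,184),90))
print('side: post',onz('side',*s(571,37),112),'grip',onz('side',*s(637,146),167))
E
```

```text
[[628.8, 65.0], [647.4, -153.6], [451.1, -170.5], [432.4, 45.3]]
197.1845329066024 217.9970234752781 0.09281737203756607 0.08552584241213865
O [536.80238111 -18.59078253] yaw 0.08917160722485236
pivot [535.6 -95. ]
post [ 563.  -142.8]
postend [ 520.2 -147.6]
grip [507.6  66.5]
top: post [ 562.98653002 -143.57903133  112.        ] grip [507.51214907  65.73441279 167.        ] pivot [534.67296469 -95.75555598  90.        ]
side: post [ 563.92711229 -139.54952931  112.        ] grip [508.83855449  69.21881958 167.        ]
```

>>> carry_out(
  slide=[
    [1, 0.96, 0],
    [1, 0.96, 0],
    [1, 0.96, 0],
    [1, 0.96, 0],
    [1, 0.96, 0],
    [1, 0.96, 0],
    [1, 0.96, 0],
    [1, 0.96, 0],
    [1, 0.96, 0],
    [1, 0.96, 0],
  ],
  dr=[
    [0, 0, -0.047],
    [0, 0, -0.047],
    [0, 0, -0.047],
    [0, 0, -0.047],
    [0, 0, -0.047],
    [0, 0, -0.047],
    [0, 0, -0.047],
    [0, 0, -0.047],
    [0, 0, -0.047],
    [0, 0, -0.047],
  ],
  gripper=[0, 0, 0, 0, 0, 0, 0, 0, 0, 0],
  newtons=10,
)

```text
clock: 0.93
eef_pos: [458.6, -267.0, 302.2]
eef_rot: [-3.141, 0.0, 0.093]
wrist_force: [0.2, 0.1, -0.0]
finger_gap: 30.6
finger_force: 0.0
```

>>> carry_out(
  slide=[
    [0.54, 0.5, 0],
    [0.54, 0.5, 0],
    [0.54, 0.5, 0],
    [0.54, 0.5, 0],
    [0.54, 0.5, 0],
    [0.54, 0.5, -0.16],
    [0.54, 0.5, -0.3],
    [0.54, 0.5, -0.4],
    [0.54, 0.5, -0.46],
    [0.54, 0.5, -0.46],
  ],
  dr=[
    [0, 0, 0],
    [0, 0, 0],
    [0, 0, 0],
    [0, 0, 0],
    [0, 0, 0],
    [0, 0, 0],
    [0, 0, 0],
    [0, 0, 0],
    [0, 0, 0],
    [0, 0, 0],
  ],
  gripper=[0, 0, 0, 0, 0, 0, 0, 0, 0, 0],
)

```text
clock: 1.77
eef_pos: [590.0, -145.1, 183.7]
eef_rot: [-3.139, 0.006, 0.089]
wrist_force: [0.3, 0.2, -0.1]
finger_gap: 0.4
finger_force: 0.0
```

```bash
python3 - <<'E'
from h import *
s=read_state();print(s['eef_pos'],s['wrist_force'],s['joints'],s['finger_gap'])
i=camera('top')[175:255,285:375];j=camera('side')[140:225,275:365]
z=lambda i:cv2.resize(i[:80],(400,356),interpolation=cv2.INTER_CUBIC)[:,:,::-1]
cv2.imwrite('pics/z1.png',np.hstack([z(i),z(j)]))
E
```

```text
[ 589.99093508 -145.06240449  183.73735431] [ 0.29053556  0.24417465 -0.10700372] [-3.01345515e-01  5.44395668e-01  1.46458650e+00 -8.33656119e-05
  1.13896084e+00  1.18052785e+00] 0.3680112044752984
```

View pics/z1.png

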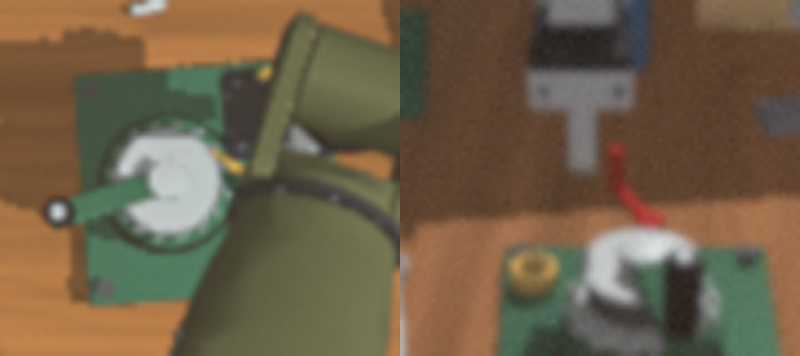

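The fingers stand just on the +x side of the post at the right height. Next I push it over.

>>> carry_out(
  slide=[
    [-0.02, 0, 0],
    [-0.04, 0, 0],
    [-0.06, 0, 0],
    [-0.08, -0.004, 0],
    [-0.1, -0.006, 0],
    [-0.115, -0.008, 0],
    [-0.13, -0.01, 0],
    [-0.145, -0.012, 0],
    [-0.16, -0.014, 0],
    [-0.17, -0.014, 0],
  ],
  dr=[
    [0, 0, 0],
    [0, 0, 0],
    [0, 0, 0],
    [0, 0, 0],
    [0, 0, 0],
    [0, 0, 0],
    [0, 0, 0],
    [0, 0, 0],
    [0, 0, 0],
    [0, 0, 0],
  ],
  gripper=[0, 0, 0, 0, 0, 0, 0, 0, 0, 0],
)

```text
clock: 2.7
eef_pos: [548.6, -148.3, 187.9]
eef_rot: [3.142, -0.0, 0.089]
wrist_force: [4.0, -0.9, 2.8]
finger_gap: 0.5
finger_force: 1.6
```

>>> carry_out(
  slide=[
    [-0.006, 0, 0],
    [-0.012, 0, 0],
    [-0.018, 0, 0],
    [-0.018, 0, 0],
  ],
  dr=[
    [0, 0, 0],
    [0, 0, 0],
    [0, 0, 0],
    [0, 0, 0],
  ],
  gripper=[0, 0, 0, 0],
)

```text
clock: 3.03
eef_pos: [544.3, -148.2, 187.7]
eef_rot: [-3.141, -0.0, 0.089]
wrist_force: [2.5, -0.3, 2.3]
finger_gap: 0.6
finger_force: 1.4
```

>>> carry_out(
  slide=[
    [-0.006, 0, 0],
    [-0.012, 0, 0],
    [-0.018, -0.001, 0],
    [-0.024, -0.002, 0],
    [-0.024, -0.002, 0],
  ],
  dr=[
    [0, 0, 0],
    [0, 0, 0],
    [0, 0, 0],
    [0, 0, 0],
    [0, 0, 0],
  ],
  gripper=[0, 0, 0, 0, 0],
)

```text
clock: 3.45
eef_pos: [538.2, -148.4, 187.5]
eef_rot: [-3.141, 0.0, 0.09]
wrist_force: [4.2, 4.2, 1.9]
finger_gap: 0.6
finger_force: 2.0
```

>>> carry_out(
  slide=[
    [-0.004, 0, 0],
    [-0.008, 0, 0],
    [-0.008, 0, 0],
  ],
  dr=[
    [0, 0, 0],
    [0, 0, 0],
    [0, 0, 0],
  ],
  gripper=[0, 0, 0],
)

```text
clock: 3.7
eef_pos: [536.7, -148.3, 187.6]
eef_rot: [-3.141, -0.002, 0.089]
wrist_force: [9.3, 4.3, -0.8]
finger_gap: 0.8
finger_force: 4.7
```

>>> carry_out(
  slide=[
    [-0.002, 0, 0],
    [-0.002, 0, 0],
    [-0.002, 0, 0],
  ],
  dr=[
    [0, 0, 0],
    [0, 0, 0],
    [0, 0, 0],
  ],
  gripper=[0, 0, 0],
)

```text
clock: 3.95
eef_pos: [536.4, -148.3, 187.6]
eef_rot: [-3.141, -0.002, 0.09]
wrist_force: [10.1, 4.9, -1.3]
finger_gap: 1.1
finger_force: 5.3
```

>>> carry_out(
  slide=[
    [-0.003, 0, 0],
    [-0.003, 0, 0],
    [-0.003, 0, 0],
  ],
  dr=[
    [0, 0, 0],
    [0, 0, 0],
    [0, 0, 0],
  ],
  gripper=[0, 0, 0],
)

```text
clock: 4.2
eef_pos: [535.9, -148.2, 187.7]
eef_rot: [-3.141, -0.003, 0.09]
wrist_force: [12.4, 4.0, -2.7]
finger_gap: 0.6
finger_force: 6.5
```

```bash
python3 - <<'E'
from h import *
s=read_state();print(s['eef_pos'],s['wrist_force'],s['finger_gap'],s['moment'])
j=camera('side')[140:220,275:365]
cv2.imwrite('pics/z2.png',cv2.resize(j,(720,640)[:2] if 0 else (660,587),interpolation=cv2.INTER_CUBIC)[:,:,::-1])
print(proj('side',(520.2,-147.6,112)),proj('side',(563,-142.8,112)))
E
```

```text
[ 535.94862505 -148.23936291  187.70298255] [12.4412995   3.96091244 -2.71212574] 0.5889283535488861 [ 0.92052351 -2.40206577 -0.06791406]
(np.float64(337.22804039172706), np.float64(172.6790396926938)) (np.float64(323.84518906311155), np.float64(172.81152970422556))
```

View pics/z2.png

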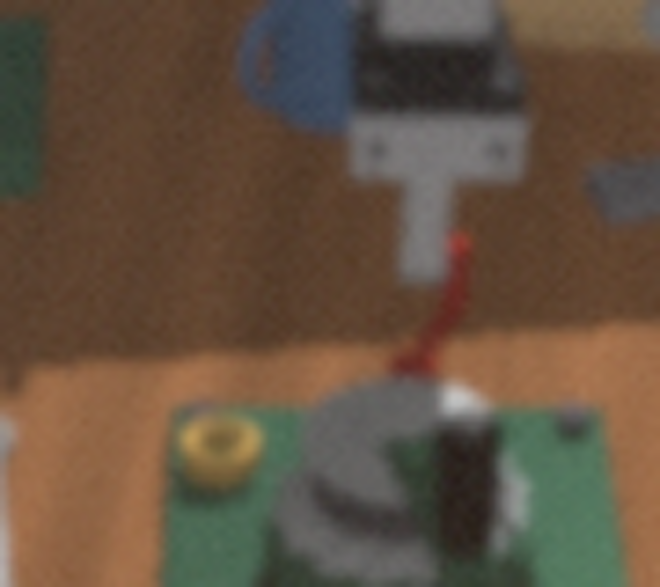

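The post top is now at about (337.6,173.1); the predicted release position is (337.2,172.7). The force is rising, so the lever is at its stop. I'll back off, lift and go over the grip.

>>> carry_out(
  slide=[
    [0.04, 0, 0],
    [0.08, 0, 0.05],
    [0.08, 0, 0.2],
    [0.08, 0, 0.35],
    [0.08, 0, 0.46],
    [0.08, 0, 0.46],
  ],
  dr=[
    [0, 0, 0],
    [0, 0, 0],
    [0, 0, 0],
    [0, 0, 0],
    [0, 0, 0.02],
    [0, 0, 0.04],
  ],
  gripper=[0, 0, 0, 0, 30, 100],
)

```text
clock: 4.75
eef_pos: [555.7, -149.1, 308.2]
eef_rot: [3.137, -0.005, 0.345]
wrist_force: [-0.4, -0.8, 1.7]
finger_gap: 10.5
finger_force: 0.0
```

>>> carry_out(
  slide=[
    [-0.06, 0.16, 0],
    [-0.12, 0.3, 0],
    [-0.15, 0.45, 0],
    [-0.18, 0.6, 0],
    [-0.19, 0.75, 0],
    [-0.19, 0.86, 0],
    [-0.19, 0.86, 0],
    [-0.19, 0.86, 0],
    [-0.19, 0.86, 0],
    [-0.19, 0.86, 0],
  ],
  dr=[
    [0, 0, 0.02],
    [0, 0, 0.04],
    [0, 0, 0.06],
    [0, 0, 0.08],
    [0, 0, 0.1],
    [0, 0, 0.12],
    [0, 0, 0.14],
    [0, 0, 0.148],
    [0, 0, 0.148],
    [0, 0, 0.148],
  ],
  gripper=[100, 100, 100, 100, 100, 100, 100, 100, 100, 100],
)

```text
clock: 5.58
eef_pos: [507.4, 66.0, 302.2]
eef_rot: [-3.14, 0.001, 1.267]
wrist_force: [-0.2, 0.3, 0.1]
finger_gap: 76.8
finger_force: 0.0
```

>>> carry_out(
  slide=[
    [0, 0, 0],
    [0, 0, -0.1],
    [0, 0, -0.2],
    [0, 0, -0.29],
    [0, 0, -0.328],
    [0, 0, -0.328],
    [0, 0, -0.328],
    [0, 0, -0.328],
    [0, 0, -0.328],
    [0, 0, -0.328],
  ],
  dr=[
    [0, 0, 0],
    [0, 0, 0],
    [0, 0, 0],
    [0, 0, 0],
    [0, 0, 0],
    [0, 0, 0],
    [0, 0, 0],
    [0, 0, 0],
    [0, 0, 0],
    [0, 0, 0],
  ],
  gripper=[100, 100, 100, 100, 80, 60, 35, 35, 35, 35],
  newtons=3,
)

```text
clock: 6.42
eef_pos: [508.0, 66.2, 221.7]
eef_rot: [3.14, -0.001, 1.269]
wrist_force: [0.2, -0.0, 0.2]
finger_gap: 57.7
finger_force: 0.0
```

```bash
python3 - <<'E'
from h import *
s=read_state();print(s['eef_pos'],s['wrist_force'],s['finger_gap'])
i=camera('top')[175:255,270:360];j=camera('side')[160:240,295:385]
z=lambda i:cv2.resize(i,(400,356),interpolation=cv2.INTER_CUBIC)[:,:,::-1]
cv2.imwrite('pics/z3.png',np.hstack([z(i),z(j)]))
E
```

```text
[507.97984878  66.24768219 221.66899571] [ 0.15996348 -0.01884876  0.19885477] 57.69005010118826
```

View pics/z3.png

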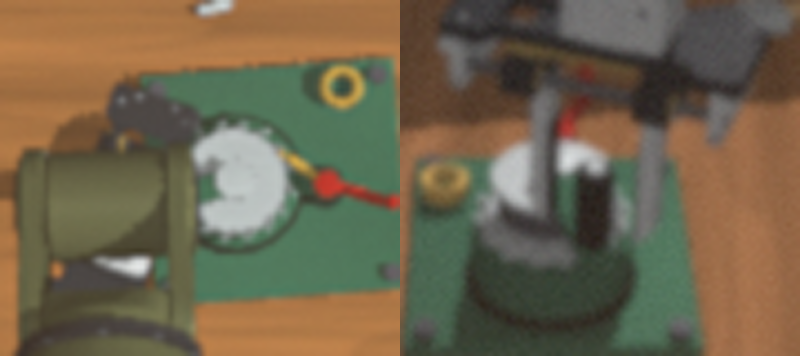

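Both fingers straddle the grip, and the selector points to release. Next I close gently.

>>> carry_out(
  slide=[
    [0, 0, 0],
    [0, 0, 0],
    [0, 0, 0],
    [0, 0, 0],
    [0, 0, 0],
    [0, 0, 0],
    [0, 0, 0],
  ],
  dr=[
    [0, 0, 0],
    [0, 0, 0],
    [0, 0, 0],
    [0, 0, 0],
    [0, 0, 0],
    [0, 0, 0],
    [0, 0, 0],
  ],
  gripper=[20, 20, 20, 20, 20, 20, 20],
  newtons=3,
)

```text
clock: 7.1
eef_pos: [507.7, 66.2, 220.7]
eef_rot: [3.141, 0.0, 1.269]
wrist_force: [0.9, -0.3, 1.0]
finger_gap: 23.6
finger_force: 3.0
```

>>> carry_out(
  slide=[
    [0, 0, 0],
    [0, 0, 0],
    [0, 0, 0],
    [0, 0, 0],
  ],
  dr=[
    [0, 0, 0],
    [0, 0, 0],
    [0, 0, 0],
    [0, 0, 0],
  ],
  gripper=[15, 15, 15, 15],
  newtons=20,
)

```text
clock: 7.43
eef_pos: [507.7, 66.2, 220.7]
eef_rot: [3.141, -0.0, 1.269]
wrist_force: [1.7, -1.2, 0.6]
finger_gap: 22.9
finger_force: 20.0
```

```bash
cat > path.py <<'E'
import numpy as np,sys
O=np.array([536.8,-18.6]);yaw=.0892
def P(q,r=90):
    a=q+yaw+np.radians(15); return O+r*np.array([np.cos(a),np.sin(a)])
def rows(qs):  # shifts in units from first
    p0=P(qs[0]); return [((P(q)-p0)/250).round(4).tolist() for q in qs[1:]]
E
python3 - <<'E'
from path import *
from h import read_state
s=read_state();p=s['eef_pos'][:2]-O;print(p,np.hypot(*p),np.arctan2(p[1],p[0])-yaw-np.radians(15),s['wrist_force'])
print(rows([1.55,1.57,1.6,1.63,1.66,1.69,1.71,1.73,1.75]))
E
```

```text
[-29.0623803  84.8034932] 89.64515830221706 1.54995602858159 [ 1.74762307 -1.16286897  0.63796382]
[[-0.0068, -0.0024], [-0.0169, -0.0063], [-0.0268, -0.0104], [-0.0367, -0.0149], [-0.0464, -0.0196], [-0.0528, -0.0229], [-0.0591, -0.0264], [-0.0653, -0.03]]
```

>>> carry_out(
  slide=[
    [-0.007, -0.002, 0],
    [-0.017, -0.006, 0],
    [-0.027, -0.01, 0],
    [-0.037, -0.015, 0],
    [-0.046, -0.02, 0],
    [-0.053, -0.023, 0],
    [-0.059, -0.026, 0],
    [-0.065, -0.03, 0],
    [-0.065, -0.03, 0],
  ],
  dr=[
    [0, 0, 0],
    [0, 0, 0],
    [0, 0, 0],
    [0, 0, 0],
    [0, 0, 0],
    [0, 0, 0],
    [0, 0, 0],
    [0, 0, 0],
    [0, 0, 0],
  ],
  gripper=[15, 15, 15, 15, 15, 15, 15, 15, 15],
)

```text
clock: 8.18
eef_pos: [491.9, 58.8, 220.8]
eef_rot: [3.139, -0.001, 1.269]
wrist_force: [8.3, 2.7, -4.7]
finger_gap: 23.1
finger_force: 20.0
```

```bash
python3 - <<'E'
from path import *
from h import *
s=read_state();p=s['eef_pos'][:2]-O;print(np.hypot(*p),np.arctan2(p[1],p[0])-yaw-np.radians(15),s['wrist_force'])
i=camera('top')[175:255,285:375]
cv2.imwrite('pics/z4.png',cv2.resize(i,(660,587),interpolation=cv2.INTER_CUBIC)[:,:,::-1])
E
```

```text
89.5216947475691 1.745477465372155 [ 8.27959782  2.74201525 -4.68873644]
```

View pics/z4.png

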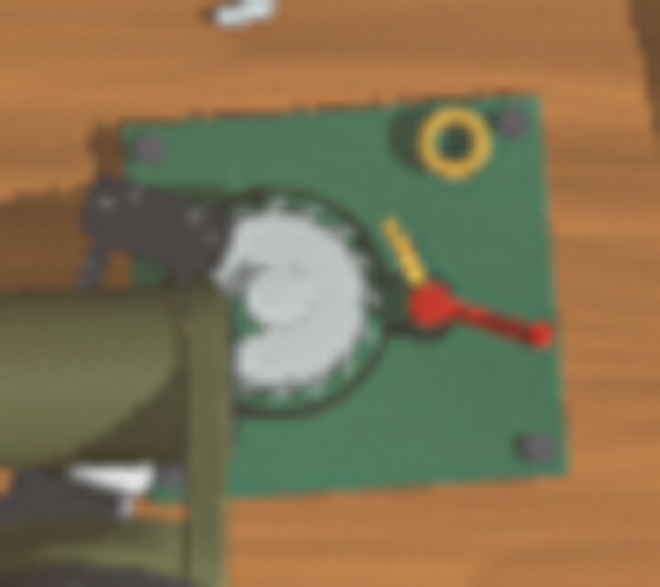

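The pawl is clear of the wheel: its tip at zoom (390,222) is well outside the teeth. The spring load of about 9 N is now in the hand, so I ease back.

```bash
python3 - <<'E'
from path import *
for a,b in((1.75,1.35),(1.35,.95),(.95,.65)):
    q=np.linspace(a,b,11) if a>1 else np.linspace(a,b,9); print([[round(x,3) for x in r] for r in rows(q)])
E
```

```text
[[0.013, 0.007], [0.025, 0.014], [0.038, 0.02], [0.052, 0.025], [0.065, 0.03], [0.079, 0.034], [0.093, 0.038], [0.107, 0.042], [0.121, 0.044], [0.135, 0.046]]
[[0.014, 0.002], [0.029, 0.003], [0.043, 0.003], [0.058, 0.003], [0.072, 0.002], [0.086, 0.001], [0.101, -0.001], [0.115, -0.003], [0.129, -0.006], [0.143, -0.01]]
[[0.013, -0.004], [0.026, -0.008], [0.038, -0.013], [0.051, -0.018], [0.063, -0.024], [0.075, -0.03], [0.087, -0.037], [0.098, -0.044]]
```

>>> carry_out(
  slide=[
    [0.013, 0.007, 0],
    [0.025, 0.014, 0],
    [0.038, 0.02, 0],
    [0.052, 0.025, 0],
    [0.065, 0.03, 0],
    [0.079, 0.034, 0],
    [0.093, 0.038, 0],
    [0.107, 0.042, 0],
    [0.121, 0.044, 0],
    [0.135, 0.046, 0],
  ],
  dr=[
    [0, 0, 0],
    [0, 0, 0],
    [0, 0, 0],
    [0, 0, 0],
    [0, 0, 0],
    [0, 0, 0],
    [0, 0, 0],
    [0, 0, 0],
    [0, 0, 0],
    [0, 0, 0],
  ],
  gripper=[15, 15, 15, 15, 15, 15, 15, 15, 15, 15],
)

```text
clock: 9.07
eef_pos: [525.8, 70.3, 220.8]
eef_rot: [3.14, -0.001, 1.269]
wrist_force: [6.1, 0.3, -3.0]
finger_gap: 23.3
finger_force: 20.0
```

>>> carry_out(
  slide=[
    [0.014, 0.002, 0],
    [0.029, 0.003, 0],
    [0.043, 0.003, 0],
    [0.058, 0.003, 0],
    [0.072, 0.002, 0],
    [0.086, 0.001, 0],
    [0.101, -0.001, 0],
    [0.115, -0.003, 0],
    [0.129, -0.006, 0],
    [0.143, -0.01, 0],
  ],
  dr=[
    [0, 0, 0],
    [0, 0, 0],
    [0, 0, 0],
    [0, 0, 0],
    [0, 0, 0],
    [0, 0, 0],
    [0, 0, 0],
    [0, 0, 0],
    [0, 0, 0],
    [0, 0, 0],
  ],
  gripper=[15, 15, 15, 15, 15, 15, 15, 15, 15, 15],
)

```text
clock: 9.9
eef_pos: [561.5, 67.7, 220.8]
eef_rot: [3.14, -0.001, 1.269]
wrist_force: [6.2, 0.2, -0.8]
finger_gap: 23.2
finger_force: 20.0
```

>>> carry_out(
  slide=[
    [0.013, -0.004, 0],
    [0.026, -0.008, 0],
    [0.038, -0.013, 0],
    [0.051, -0.018, 0],
    [0.063, -0.024, 0],
    [0.075, -0.03, 0],
    [0.087, -0.037, 0],
    [0.098, -0.044, 0],
  ],
  dr=[
    [0, 0, 0],
    [0, 0, 0],
    [0, 0, 0],
    [0, 0, 0],
    [0, 0, 0],
    [0, 0, 0],
    [0, 0, 0],
    [0, 0, 0],
  ],
  gripper=[15, 15, 15, 15, 15, 15, 15, 15],
)

```text
clock: 10.57
eef_pos: [585.9, 56.6, 220.8]
eef_rot: [3.14, -0.001, 1.269]
wrist_force: [5.8, 0.8, -0.7]
finger_gap: 23.1
finger_force: 20.0
```

```bash
cat > chk.py <<'E'
from path import *
from cell import read_state
s=read_state();p=s['eef_pos'][:2]-O;r=p/np.hypot(*p);t=np.array([-r[1],r[0]]);F=s['wrist_force'][:2]
print('r',np.hypot(*p).round(1),'q',(np.arctan2(p[1],p[0])-yaw-np.radians(15)).round(3),'Frad',(F@r).round(1),'Ftan',(F@t).round(1),s['clock'])
E
python3 chk.py; python3 - <<'E'
from path import *
for a,b in((.65,.55),(.55,.45),(.45,.35),(.35,.25),(.25,.15),(.15,.05)):
    print(a,[[round(x,3) for x in r] for r in rows(np.linspace(a,b,5))])
E
```

```text
r 89.9 q 0.641 Frad 3.9 Ftan -4.4 10.5667
0.65 [[0.007, -0.005], [0.015, -0.01], [0.022, -0.015], [0.029, -0.021]]
0.55 [[0.007, -0.006], [0.014, -0.011], [0.021, -0.018], [0.027, -0.024]]
0.45 [[0.006, -0.006], [0.013, -0.013], [0.019, -0.019], [0.025, -0.026]]
0.35 [[0.006, -0.007], [0.011, -0.014], [0.017, -0.021], [0.022, -0.029]]
0.25 [[0.005, -0.007], [0.01, -0.015], [0.014, -0.023], [0.019, -0.031]]
0.15 [[0.004, -0.008], [0.008, -0.016], [0.012, -0.024], [0.016, -0.032]]
```

>>> carry_out(
  slide=[
    [0.007, -0.005, 0],
    [0.015, -0.01, 0],
    [0.022, -0.015, 0],
    [0.029, -0.021, 0],
  ],
  dr=[
    [0, 0, 0],
    [0, 0, 0],
    [0, 0, 0],
    [0, 0, 0],
  ],
  gripper=[15, 15, 15, 15],
)

```text
clock: 10.9
eef_pos: [593.1, 51.4, 220.9]
eef_rot: [3.14, -0.001, 1.269]
wrist_force: [6.7, 0.4, -0.5]
finger_gap: 23.2
finger_force: 20.0
```

```bash
python3 chk.py
```

```text
r 89.9 q 0.542 Frad 4.5 Ftan -5.0 10.9
```

>>> carry_out(
  slide=[
    [0.007, -0.006, 0],
    [0.014, -0.011, 0],
    [0.021, -0.018, 0],
    [0.027, -0.024, 0],
  ],
  dr=[
    [0, 0, 0],
    [0, 0, 0],
    [0, 0, 0],
    [0, 0, 0],
  ],
  gripper=[15, 15, 15, 15],
)

```text
clock: 11.23
eef_pos: [599.9, 45.4, 220.9]
eef_rot: [3.14, -0.001, 1.269]
wrist_force: [6.3, 0.3, 0.2]
finger_gap: 23.0
finger_force: 20.0
```

```bash
python3 chk.py
```

```text
r 89.9 q 0.441 Frad 4.6 Ftan -4.3 11.2333
```

>>> carry_out(
  slide=[
    [0.006, -0.006, 0],
    [0.012, -0.013, 0],
    [0.018, -0.019, 0],
    [0.024, -0.027, 0],
  ],
  dr=[
    [0, 0, 0],
    [0, 0, 0],
    [0, 0, 0],
    [0, 0, 0],
  ],
  gripper=[15, 15, 15, 15],
)

```text
clock: 11.57
eef_pos: [605.9, 38.7, 220.9]
eef_rot: [3.14, -0.001, 1.269]
wrist_force: [5.8, 0.1, -0.4]
finger_gap: 23.3
finger_force: 20.0
```

```bash
python3 chk.py
```

```text
r 89.8 q 0.342 Frad 4.5 Ftan -3.6 11.5667
```

>>> carry_out(
  slide=[
    [0.005, -0.007, 0],
    [0.01, -0.014, 0],
    [0.016, -0.021, 0],
    [0.021, -0.029, 0],
  ],
  dr=[
    [0, 0, 0],
    [0, 0, 0],
    [0, 0, 0],
    [0, 0, 0],
  ],
  gripper=[15, 15, 15, 15],
)

```text
clock: 11.9
eef_pos: [611.2, 31.5, 221.0]
eef_rot: [3.14, -0.001, 1.269]
wrist_force: [7.3, 0.7, -1.2]
finger_gap: 23.5
finger_force: 20.0
```

```bash
python3 chk.py
```

```text
r 89.7 q 0.242 Frad 6.4 Ftan -3.5 11.9
```

>>> carry_out(
  slide=[
    [0.006, -0.007, 0],
    [0.012, -0.014, 0],
    [0.016, -0.022, 0],
    [0.021, -0.03, 0],
  ],
  dr=[
    [0, 0, 0],
    [0, 0, 0],
    [0, 0, 0],
    [0, 0, 0],
  ],
  gripper=[15, 15, 15, 15],
)

```text
clock: 12.23
eef_pos: [616.3, 23.8, 220.9]
eef_rot: [3.14, -0.001, 1.269]
wrist_force: [5.3, -0.0, -0.6]
finger_gap: 23.5
finger_force: 20.0
```

```bash
python3 chk.py
```

```text
r 90.1 q 0.139 Frad 4.7 Ftan -2.5 12.2333
```

>>> carry_out(
  slide=[
    [0.005, -0.008, 0],
    [0.009, -0.016, 0],
    [0.013, -0.024, 0],
    [0.017, -0.032, 0],
  ],
  dr=[
    [0, 0, 0],
    [0, 0, 0],
    [0, 0, 0],
    [0, 0, 0],
  ],
  gripper=[15, 15, 15, 15],
)

```text
clock: 12.57
eef_pos: [620.0, 16.8, 220.7]
eef_rot: [-3.14, -0.002, 1.27]
wrist_force: [0.1, 8.7, 1.9]
finger_gap: 23.4
finger_force: 20.0
```

```bash
python3 chk.py; python3 - <<'E'
from path import *
for a,b in((.05,-.05),(-.05,-.1),(-.1,-.15)):
    print(a,[[round(x,4) for x in r] for r in rows(np.linspace(a,b,5))])
E
```

```text
r 90.4 q 0.052 Frad 3.5 Ftan 8.0 12.5667
0.05 [[0.0034, -0.0083], [0.0066, -0.0167], [0.0096, -0.0252], [0.0124, -0.0338]]
-0.05 [[0.0013, -0.0043], [0.0026, -0.0086], [0.0038, -0.013], [0.0049, -0.0173]]
-0.1 [[0.0011, -0.0044], [0.0021, -0.0087], [0.0031, -0.0131], [0.004, -0.0175]]
```

The catch has been met: the tangential load reversed to +8 N. I press on in small steps.

>>> carry_out(
  slide=[
    [0.002, -0.004, 0],
    [0.003, -0.008, 0],
    [0.005, -0.012, 0],
    [0.005, -0.012, 0],
  ],
  dr=[
    [0, 0, 0],
    [0, 0, 0],
    [0, 0, 0],
    [0, 0, 0],
  ],
  gripper=[15, 15, 15, 15],
)

```text
clock: 12.9
eef_pos: [621.3, 13.9, 220.7]
eef_rot: [-3.14, -0.002, 1.27]
wrist_force: [-0.6, 7.8, 1.3]
finger_gap: 23.1
finger_force: 20.0
```

```bash
python3 chk.py
```

```text
r 90.5 q 0.016 Frad 2.2 Ftan 7.5 12.9
```

>>> carry_out(
  slide=[
    [0.002, -0.004, 0],
    [0.003, -0.008, 0],
    [0.004, -0.012, 0],
    [0.004, -0.012, 0],
  ],
  dr=[
    [0, 0, 0],
    [0, 0, 0],
    [0, 0, 0],
    [0, 0, 0],
  ],
  gripper=[15, 15, 15, 15],
)

```text
clock: 13.23
eef_pos: [622.3, 11.0, 220.8]
eef_rot: [-3.141, -0.002, 1.27]
wrist_force: [1.0, 7.4, 1.5]
finger_gap: 23.5
finger_force: 20.0
```

```bash
python3 chk.py
```

```text
r 90.5 q -0.018 Frad 3.4 Ftan 6.7 13.2333
```

Next come 2 mm steps.

>>> carry_out(
  slide=[
    [0.001, -0.004, 0],
    [0.003, -0.008, 0],
    [0.003, -0.008, 0],
  ],
  dr=[
    [0, 0, 0],
    [0, 0, 0],
    [0, 0, 0],
  ],
  gripper=[15, 15, 15],
)

```text
clock: 13.48
eef_pos: [623.0, 9.0, 220.7]
eef_rot: [-3.141, -0.002, 1.27]
wrist_force: [1.1, 7.4, 2.0]
finger_gap: 23.6
finger_force: 20.0
```

```bash
python3 chk.py
```

```text
r 90.6 q -0.041 Frad 3.3 Ftan 6.7 13.4833
```

>>> carry_out(
  slide=[
    [0.001, -0.003, 0],
    [0.002, -0.006, 0],
    [0.002, -0.006, 0],
  ],
  dr=[
    [0, 0, 0],
    [0, 0, 0],
    [0, 0, 0],
  ],
  gripper=[15, 15, 15],
)

```text
clock: 13.73
eef_pos: [623.5, 7.5, 220.7]
eef_rot: [-3.14, -0.002, 1.27]
wrist_force: [0.7, 8.2, 2.9]
finger_gap: 23.3
finger_force: 20.0
```

```bash
python3 chk.py
```

```text
r 90.6 q -0.059 Frad 3.1 Ftan 7.6 13.7333
```

>>> carry_out(
  slide=[
    [0.001, -0.002, 0],
    [0.001, -0.004, 0],
    [0.001, -0.004, 0],
  ],
  dr=[
    [0, 0, 0],
    [0, 0, 0],
    [0, 0, 0],
  ],
  gripper=[15, 15, 15],
)

```text
clock: 13.98
eef_pos: [623.8, 6.5, 220.7]
eef_rot: [-3.141, -0.002, 1.27]
wrist_force: [1.7, 7.0, 2.5]
finger_gap: 23.7
finger_force: 20.0
```

```bash
python3 chk.py
```

```text
r 90.5 q -0.07 Frad 3.6 Ftan 6.2 13.9833
```

>>> carry_out(
  slide=[
    [0, -0.002, 0],
    [0.001, -0.004, 0],
    [0.001, -0.004, 0],
  ],
  dr=[
    [0, 0, 0],
    [0, 0, 0],
    [0, 0, 0],
  ],
  gripper=[15, 15, 15],
)

```text
clock: 14.23
eef_pos: [624.0, 5.6, 220.7]
eef_rot: [-3.14, -0.002, 1.27]
wrist_force: [1.2, 7.7, 1.8]
finger_gap: 23.3
finger_force: 20.0
```

```bash
python3 chk.py
```

```text
r 90.5 q -0.08 Frad 3.2 Ftan 7.1 14.2333
```

>>> carry_out(
  slide=[
    [0, -0.002, 0],
    [0.001, -0.004, 0],
    [0.001, -0.004, 0],
  ],
  dr=[
    [0, 0, 0],
    [0, 0, 0],
    [0, 0, 0],
  ],
  gripper=[15, 15, 15],
)

```text
clock: 14.48
eef_pos: [624.2, 4.8, 220.7]
eef_rot: [-3.14, -0.002, 1.27]
wrist_force: [0.8, 10.2, 1.6]
finger_gap: 23.4
finger_force: 20.0
```

```bash
python3 chk.py
```

```text
r 90.5 q -0.089 Frad 3.4 Ftan 9.7 14.4833
```

>>> carry_out(
  slide=[
    [0, -0.001, 0],
    [0, -0.002, 0],
    [0, -0.002, 0],
  ],
  dr=[
    [0, 0, 0],
    [0, 0, 0],
    [0, 0, 0],
  ],
  gripper=[15, 15, 15],
)

```text
clock: 14.73
eef_pos: [624.2, 4.5, 220.7]
eef_rot: [-3.14, -0.002, 1.27]
wrist_force: [0.4, 11.5, 2.6]
finger_gap: 23.5
finger_force: 20.0
```

```bash
python3 chk.py
```

```text
r 90.4 q -0.092 Frad 3.4 Ftan 11.0 14.7333
```

>>> carry_out(
  slide=[
    [0, -0.001, 0],
    [0, -0.002, 0],
    [0, -0.002, 0],
  ],
  dr=[
    [0, 0, 0],
    [0, 0, 0],
    [0, 0, 0],
  ],
  gripper=[15, 15, 15],
)

```text
clock: 14.98
eef_pos: [624.3, 4.2, 220.7]
eef_rot: [-3.14, -0.003, 1.27]
wrist_force: [1.2, 14.0, 2.7]
finger_gap: 23.5
finger_force: 20.0
```

```bash
python3 chk.py
```

```text
r 90.4 q -0.096 Frad 4.6 Ftan 13.2 14.9833
```

The force is rising steeply to 13 N, so the catch is home. I'll unload slightly, open the fingers and lift away.

>>> carry_out(
  slide=[
    [0, 0.003, 0],
    [-0.002, 0.006, 0],
    [-0.002, 0.008, 0],
    [-0.002, 0.008, 0],
    [-0.002, 0.008, 0],
    [-0.002, 0.008, 0],
  ],
  dr=[
    [0, 0, 0],
    [0, 0, 0],
    [0, 0, 0],
    [0, 0, 0],
    [0, 0, 0],
    [0, 0, 0],
  ],
  gripper=[15, 15, 15, 30, 40, 60],
)

```text
clock: 15.48
eef_pos: [623.8, 4.3, 220.5]
eef_rot: [-3.141, 0.0, 1.269]
wrist_force: [-0.2, -0.2, 0.2]
finger_gap: 38.4
finger_force: 0.0
```

>>> carry_out(
  slide=[
    [0, 0, 0],
    [0, 0, 0],
    [0, 0, 0],
    [0, 0, 0],
    [0, 0, 0.1],
    [0, 0, 0.2],
    [0, 0, 0.32],
    [-0.15, 0, 0.4],
    [-0.3, 0, 0.4],
    [-0.4, 0, 0.4],
  ],
  dr=[
    [0, 0, 0],
    [0, 0, 0],
    [0, 0, 0],
    [0, 0, 0],
    [0, 0, 0],
    [0, 0, 0],
    [0, 0, 0],
    [0, 0, 0],
    [0, 0, 0],
    [0, 0, 0],
  ],
  gripper=[60, 60, 60, 60, 60, 60, 60, 60, 60, 60],
)

```text
clock: 16.32
eef_pos: [521.9, 4.5, 321.6]
eef_rot: [3.14, -0.0, 1.269]
wrist_force: [1.4, -0.2, -0.1]
finger_gap: 56.3
finger_force: 0.0
```

>>> carry_out(
  slide=[
    [-0.2, -0.15, 0.1],
    [-0.4, -0.3, 0.1],
    [-0.5, -0.4, 0.1],
    [-0.5, -0.55, 0.1],
    [-0.5, -0.7, 0.1],
    [-0.5, -0.85, 0.1],
    [-0.5, -1, 0.1],
    [-0.5, -1, 0.1],
    [-0.5, -1, 0.1],
  ],
  dr=[
    [0, 0, 0],
    [0, 0, 0],
    [0, 0, 0],
    [0, 0, 0],
    [0, 0, 0],
    [0, 0, 0],
    [0, 0, 0],
    [0, 0, 0],
    [0, 0, 0],
  ],
  gripper=[60, 60, 60, 60, 60, 60, 60, 60, 60],
)

```text
clock: 17.07
eef_pos: [398.4, -247.9, 345.3]
eef_rot: [-3.141, 0.0, 1.266]
wrist_force: [-0.1, 0.0, -0.4]
finger_gap: 56.2
finger_force: 0.0
```

```bash
python3 - <<'E'
from path import *
from h import *
i=camera('top')[175:255,285:375];j=camera('side')[160:240,285:375]
z=lambda i:cv2.resize(i,(400,356),interpolation=cv2.INTER_CUBIC)[:,:,::-1]
cv2.imwrite('pics/z5.png',np.hstack([z(i),z(j)]))
for q in(0.05,-.09):
  p=P(q);u=proj('top',(*p,167));v=proj('side',(*p,167));print(q,(u[0]-285)*4.444,(u[1]-175)*4.444,(v[0]-285)*4.444+400,(v[1]-160)*4.444)
E
```

```text
0.05 123.8440139410025 69.05887015022567 463.7350922375759 110.13511791125805
-0.09 139.12628010206848 64.1292234188242 459.7984390139852 99.48342548407834
```

View pics/z5.png

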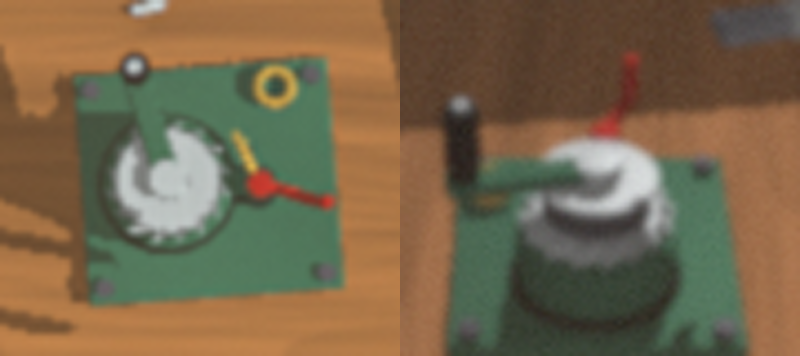

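The pawl is off, the lever is at release and the collar is undisturbed. The crank looks like it may be slightly short of where I released it. I'll measure that precisely.

```bash
python3 - <<'E'
from path import *
from h import *
def cen(img,u,v):
    g=cv2.cvtColor(img,cv2.COLOR_RGB2GRAY).astype(float)
    b=g[v-4:v+5,u-4:u+5]; k=np.clip(b-np.percentile(b,60),0,None)
    yy,xx=np.mgrid[v-4:v+5,u-4:u+5]; m=np.hypot(xx-u,yy-v)<3; k=k*m
    return (k*xx).sum()/k.sum(),(k*yy).sum()/k.sum()
a=cv2.imread('pics/t0.png')[:,:,::-1].copy();c=camera('top')
for im,u,v in((a,298,222),(c,315,190)):
    p=onz('top',*cen(im,u,v),167);d=p[:2]-O;print(p,np.hypot(*d),np.arctan2(d[1],d[0])-yaw-np.radians(15))
E
```

```text
[508.6013566   67.56223387 167.        ] 90.65921924653145 1.5360840536949776
[623.71513347  10.05365607 167.        ] 91.51651452996934 -0.03254587874507309
```

The crank reads about -0.03 rad, so the grip may have slipped in the pads. I'll press again from behind with closed fingers to confirm that it is home.

>>> carry_out(
  slide=[
    [0.1, 0.15, 0],
    [0.2, 0.3, 0],
    [0.3, 0.45, 0],
    [0.4, 0.6, 0],
    [0.5, 0.75, 0],
    [0.5, 0.9, 0],
    [0.5, 1, 0],
    [0.5, 1, 0],
  ],
  dr=[
    [0, 0, 0],
    [0, 0, 0],
    [0, 0, 0],
    [0, 0, 0],
    [0, 0, 0],
    [0, 0, 0],
    [0, 0, 0],
    [0, 0, 0],
  ],
  gripper=[0, 0, 0, 0, 0, 0, 0, 0],
)

```text
clock: 17.88
eef_pos: [523.6, 11.2, 345.7]
eef_rot: [-3.141, -0.001, 1.276]
wrist_force: [-0.4, -0.7, 0.3]
finger_gap: 6.4
finger_force: 0.0
```

>>> carry_out(
  slide=[
    [0.14, 0.138, 0],
    [0.28, 0.138, 0],
    [0.366, 0.138, 0],
    [0.366, 0.138, 0],
    [0.366, 0.138, -0.12],
    [0.366, 0.138, -0.24],
    [0.366, 0.138, -0.36],
    [0.366, 0.138, -0.46],
    [0.366, 0.138, -0.5],
    [0.366, 0.138, -0.5],
  ],
  dr=[
    [0, 0, 0],
    [0, 0, 0],
    [0, 0, 0],
    [0, 0, 0],
    [0, 0, 0],
    [0, 0, 0],
    [0, 0, 0],
    [0, 0, 0],
    [0, 0, 0],
    [0, 0, 0],
  ],
  gripper=[0, 0, 0, 0, 0, 0, 0, 0, 0, 0],
)

```text
clock: 18.72
eef_pos: [614.3, 39.6, 218.9]
eef_rot: [-3.138, 0.001, 1.27]
wrist_force: [-1.4, -0.1, 0.8]
finger_gap: 0.6
finger_force: 0.0
```

>>> carry_out(
  slide=[
    [0.002, -0.007, 0],
    [0.005, -0.014, 0],
    [0.007, -0.021, 0],
    [0.007, -0.021, 0],
  ],
  dr=[
    [0, 0, 0],
    [0, 0, 0],
    [0, 0, 0],
    [0, 0, 0],
  ],
  gripper=[0, 0, 0, 0],
)

```text
clock: 19.05
eef_pos: [617.8, 33.8, 222.5]
eef_rot: [3.139, -0.002, 1.269]
wrist_force: [1.4, 5.1, 3.6]
finger_gap: 0.6
finger_force: 2.2
```

>>> carry_out(
  slide=[
    [0.001, -0.004, 0],
    [0.002, -0.008, 0],
    [0.002, -0.008, 0],
  ],
  dr=[
    [0, 0, 0],
    [0, 0, 0],
    [0, 0, 0],
  ],
  gripper=[0, 0, 0],
)

```text
clock: 19.3
eef_pos: [618.2, 32.4, 222.2]
eef_rot: [3.139, -0.002, 1.27]
wrist_force: [1.6, 8.1, 6.4]
finger_gap: 0.3
finger_force: 4.0
```

```bash
python3 chk.py
```

```text
r 96.1 q 0.208 Frad 5.6 Ftan 6.1 19.3
```

>>> carry_out(
  slide=[
    [0.001, -0.003, 0],
    [0.001, -0.004, 0],
    [0.001, -0.004, 0],
  ],
  dr=[
    [0, 0, 0],
    [0, 0, 0],
    [0, 0, 0],
  ],
  gripper=[0, 0, 0],
)

```text
clock: 19.55
eef_pos: [618.5, 31.7, 222.2]
eef_rot: [3.139, -0.003, 1.27]
wrist_force: [1.2, 9.6, 6.1]
finger_gap: 0.7
finger_force: 4.9
```

>>> carry_out(
  slide=[
    [0.001, -0.003, 0],
    [0.001, -0.004, 0],
    [0.001, -0.004, 0],
  ],
  dr=[
    [0, 0, 0],
    [0, 0, 0],
    [0, 0, 0],
  ],
  gripper=[0, 0, 0],
)

```text
clock: 19.8
eef_pos: [618.8, 31.0, 222.3]
eef_rot: [3.139, -0.003, 1.27]
wrist_force: [2.3, 11.2, 6.3]
finger_gap: 0.5
finger_force: 5.9
```

>>> carry_out(
  slide=[
    [0.001, -0.003, 0],
    [0.001, -0.004, 0],
    [0.001, -0.004, 0],
  ],
  dr=[
    [0, 0, 0],
    [0, 0, 0],
    [0, 0, 0],
  ],
  gripper=[0, 0, 0],
)

```text
clock: 20.05
eef_pos: [619.2, 30.2, 222.4]
eef_rot: [3.139, -0.004, 1.27]
wrist_force: [4.1, 13.2, 7.4]
finger_gap: 0.4
finger_force: 6.8
```

```bash
python3 - <<'E'
from h import *
j=camera('side')[160:230,290:370];k=cv2.imread('pics/z5.png')
cv2.imwrite('pics/z6.png',cv2.resize(j,(640,560),interpolation=cv2.INTER_CUBIC)[:,:,::-1])
from path import *
for q in(0.05,-.09):
  v=proj('side',(*P(q),167));print(q,(v[0]-290)*8,(v[1]-160)*8)
E
```

```text
0.05 74.73463949158577 198.2630385441189
-0.09 67.64795502067545 179.08807467880888
```

View pics/z6.png

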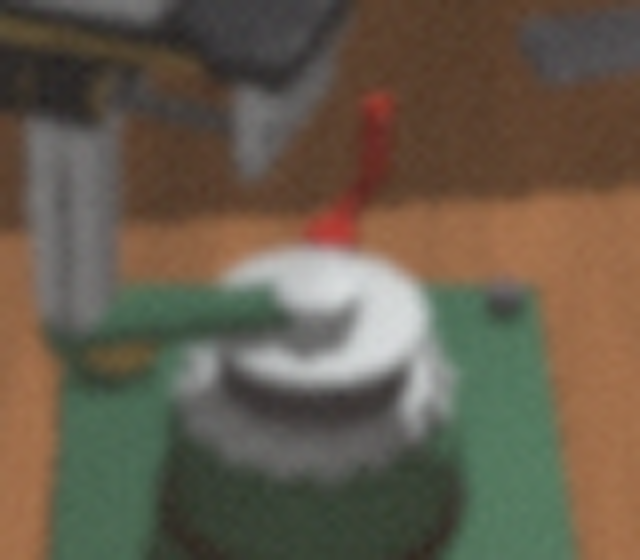

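The force rises linearly from first contact with no sliding plateau, so the catch was already home and the difference was finger flex. I'll retreat and verify.

>>> carry_out(
  slide=[
    [-0.005, 0.015, 0],
    [-0.01, 0.03, 0],
    [-0.015, 0.05, 0],
    [-0.02, 0.07, 0.05],
    [-0.02, 0.08, 0.2],
    [-0.02, 0.08, 0.35],
    [-0.02, 0.08, 0.48],
    [-0.15, 0, 0.5],
    [-0.3, -0.1, 0.5],
    [-0.45, -0.2, 0.5],
  ],
  dr=[
    [0, 0, 0],
    [0, 0, 0],
    [0, 0, 0],
    [0, 0, 0],
    [0, 0, 0],
    [0, 0, 0],
    [0, 0, 0],
    [0, 0, 0],
    [0, 0, 0],
    [0, 0, 0],
  ],
  gripper=[0, 0, 0, 0, 0, 0, 0, 0, 0, 0],
)

```text
clock: 20.93
eef_pos: [510.1, -17.8, 346.7]
eef_rot: [3.14, 0.0, 1.27]
wrist_force: [1.4, -1.0, -0.5]
finger_gap: 0.5
finger_force: 0.0
```

>>> carry_out(
  slide=[
    [-0.15, -0.15, 0],
    [-0.3, -0.3, 0],
    [-0.42, -0.45, 0],
    [-0.42, -0.6, 0],
    [-0.42, -0.75, 0],
    [-0.42, -0.9, 0],
    [-0.42, -0.9, 0],
    [-0.42, -0.9, 0],
  ],
  dr=[
    [0, 0, 0],
    [0, 0, 0],
    [0, 0, 0],
    [0, 0, 0],
    [0, 0, 0],
    [0, 0, 0],
    [0, 0, 0],
    [0, 0, 0],
  ],
  gripper=[0, 0, 0, 0, 0, 0, 0, 0],
)

```text
clock: 21.6
eef_pos: [406.0, -244.7, 346.1]
eef_rot: [-3.142, 0.0, 1.266]
wrist_force: [0.4, 0.9, -0.3]
finger_gap: 1.0
finger_force: 0.0
```

```bash
python3 - <<'E'
from path import *
from h import *
c=camera('top')
def cen(img,u,v):
    g=cv2.cvtColor(img,cv2.COLOR_RGB2GRAY).astype(float)
    b=g[v-4:v+5,u-4:u+5]; k=np.clip(b-np.percentile(b,60),0,None)
    yy,xx=np.mgrid[v-4:v+5,u-4:u+5]; m=np.hypot(xx-u,yy-v)<3; k=k*m
    return (k*xx).sum()/k.sum(),(k*yy).sum()/k.sum()
p=onz('top',*cen(c,315,190),167);d=p[:2]-O;print(p,np.arctan2(d[1],d[0])-yaw-np.radians(15))
cv2.imwrite('pics/z7.png',cv2.resize(c[175:255,285:375],(660,587),interpolation=cv2.INTER_CUBIC)[:,:,::-1])
E
```

```text
[623.71258744  10.06694847 167.        ] -0.03239922795851086
```

View pics/z7.png

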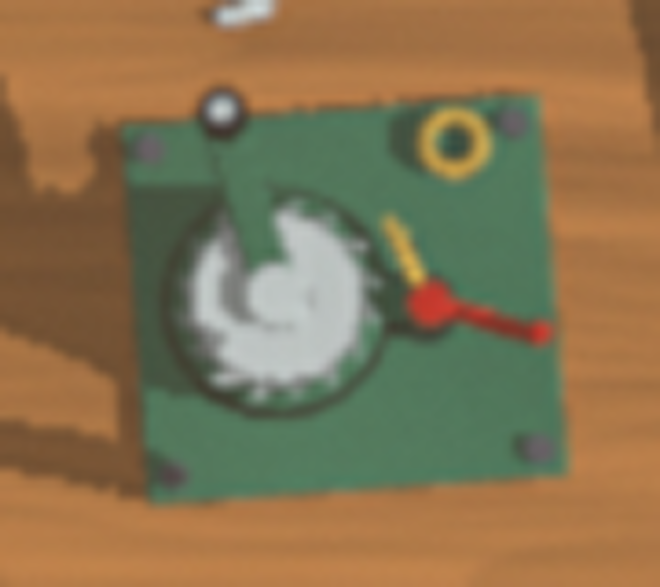

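The crank has not moved from where it was before the second press (grip top at zoom (222,110)), so the catch is home. The pawl is clear, the selector is at release and the collar is untouched. I'm handing in.

```bash
python3 -c "
from cell import *
print(sign_off())"
```

```text
the job is handed in; nothing more can be done
None
```

I handed the job in after about 22 s: selector fully at release, pawl sprung clear, crank eased back and pressed home in its catch (a second push did not move it), highest push about 15 N, and nothing lying around was touched.

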